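# Open the stuck soap box and stock it from the spring-loaded soap dispenser

### The job

Put out soap for the bathers: twist the blue soap box's stuck lid loose and lay it, handle up, on the slatted wooden board. Then take the green bar from the top of the spring-loaded dispenser and set it flat in the open blue box, and when the amber bar has risen into its place, set that one flat inside the wooden dish on the brick. Set the bars down without dropping them, leave the white bar in the dispenser, and do not disturb the lota, mug, comb or pumice.

Things in the scene. Friction and masses are not known exactly. Their poses are not given: they have to be found in the camera images.
- dispenser: White-based aluminium self-levelling soap dispenser, fixed; base 130 x 100 x 16 mm, origin at the centre of its underside, x along the bars, z up. An upright guide, 80 x 50 mm inside, walls 5 mm, rises to 125 mm; its ends (+x, -x) are walled, each long side (+y, -y) has a full-height open slot 48 mm wide at its middle for fingers. Three bars lie stacked on a sprung platform.
- riser (a joint): Height (m) of the dispenser's sprung platform: about 0 with 3 bars, 0.028 with 2, 0.056 with 1. When a bar is taken, the spring (39 N/m, gives easily) lifts the rest by one bar's thickness in about a second, so the top face of the top bar is always about 141 mm above the dispenser's origin (16 mm proud of the guide), give or take 10 mm as bar masses differ.
- bar_green: Green soap bar, 76 x 46 x 28 mm (x, y, z), about 110 g, edges rounded 4 mm; origin at the centre of its underside. At the start it is the top bar.
- bar_amber: Amber (orange) soap bar, same size and origin as the green one; the middle bar of the stack.
- bar_white: Off-white soap bar, same size; the bottom bar, to stay in the dispenser.
- tub: Round translucent blue soap box, fixed; origin at the centre of its underside, z up. Outer diameter 118 mm, inner 110, rim 45 mm high, inner floor 5 mm above the origin. Outside, at its +x and -x, stand two bayonet hooks to 83 mm radius and 62 mm height (sprung catches beside them to 97 mm radius), whose ledges hold down the lid's ears until it is turned.
- lid: Twist-lock lid of the blue box, 90 g: disc 120 mm across with two ears to 72 mm radius along its x axis, z up; origin at the centre of its underside (a 5 mm deep, 104 mm wide locating plug; the 6 mm disc is above it). At the start it is shut: its x axis along the tub's, its origin 40 mm above the tub's.
- lid_handle (a point): Centre of the top of the lid's white bar handle: 60 mm long (lid x), 18 mm wide (lid y), 30 mm tall, top 41 mm above the lid's origin. The lid turns only counter-clockwise seen from above. Sprung catches hold it: about 0.6 N m breaks it loose in the first 0.2 rad, then it spins freely; past 0.6 rad (0.8 is safe, 2 the most) it lifts straight off.
- board: Slatted wooden board for the lid, fixed, 140 x 140 mm, top 18 mm above the origin, which is the centre of its underside; flat.
- dish: Brick, fixed, 115 x 105 x 65 mm high, with a wooden soap dish on top; origin at the centre of the brick's underside. The dish is 106 mm (x) x 76 mm (y) outside, 96 x 66 mm inside, its inner floor 70 mm and its rim 78 mm above the origin. A bar fits flat only with its length along the dish's x axis, either way round.
- pier: Upright brick pier mortared to the shelf, fixed obstacle in the middle near the robot: 105 x 65 mm (x, y), 190 mm high; origin at the centre of its underside.
- lota: Steel lota (round water pot), 104 mm diameter, 105 mm high, loose bystander; origin at the centre of its underside.
- mug: Red plastic mug, 84 mm diameter, 100 mm high, loose bystander, handle at its +y; origin at the centre of its underside.
- comb: Wooden comb, 170 x 40 x 10 mm, loose bystander lying flat; origin at its centre, underneath.
- pumice: Grey pumice stone, 100 x 65 x 38 mm, loose bystander; origin at the centre of its underside.
Things that resemble listed ones, but are neither listed nor needed, are in the scene too. Of the things shaped like the tub, the blue one is meant.

How it is judged:
By the outcome, as a careful person would: the job done as asked, in the order asked, and still so for the second after the job is handed in, with the robot touching nothing.
It also fails if it takes over 72 s, if anything falls off the work surface, if the arm or the gripper's body presses on something with over 40 N, if the wrist force passes 120 N, or if a joint passes its speed limit or range.

### The arm

A 7-joint arm with a two-finger parallel gripper is mounted at the origin on the work surface. World frame = base frame: x ahead of the robot, y to its left, z up, the work surface at z = 0. Lengths are in m, angles in rad, forces in N, time in s.
With the tool pointing down it reaches from about 0.35 to 0.9 m from the base axis. Payload 8.1 kg.
Tool frame: the origin (TCP) lies at the very end of the fingers, on their centre line; the grasp point (between the pads) lies 19 mm behind it; z points along the fingers, y is the line along which they close (so a half turn about z gives the same grasp; the last joint's range is limited). The gripper opens to 92 mm and grips with 3 to 60 N. Pads are 19 mm wide; open, the fingers measure 130 mm over their backs; the gripper's body (75 mm by 190 mm) begins 47 mm behind the grasp point.
Start: joints at [1.053, 0.434, 0.025, 1.573, -0.012, 1.134, -0.075], TCP at [0.252, -0.572, 0.227] pointing down, gripper open.
Joint ranges: [-2.62, 2.62], [-0.44, 2.09], [-1.27, 1.32], [0.08, 2.57], [-1.32, 4.46], [0.12, 2], [-2.74, 2.74]. Speed limits (rad/s): [2.22, 2.22, 3.01, 3.01, 3.14, 3.14, 3.14].

### API

Orientations are given as a rotation vector (axis times angle).
In Python, from cell import arm gives the robot as it stands.
- The arm moves only by the tool drive_tool, never from a script. Its argument "targets" is a list of rows, each a list of 7 numbers: the turn, a rotation vector about the world's x, y, z in units of 5 degrees (1.0 is 5 degrees), then the shift along the world's x, y, z in units of 40 mm (1.0 is 40 mm), then the opening, from 0 (shut) to 1 (fully open). In form: [[wx, wy, wz, dx, dy, dz, fingers], ...]. A call has 1 to 5 rows; each row is the pose to reach, as a shift and turn from the pose commanded when the call began; what a row does not reach only later rows make up. A row lasts 1/10 s, in which the tool goes at most 50 mm and 8.59 degrees, less where a joint would pass 70% of its speed; a pose out of reach is approached as far as the arm can. A call with a gripper value outside its range is refused whole. The fingers move at their own pace and stop on an object; "force" is the grip in N (left out, the last holds). Time passes only in rows, so rows that repeat a pose let the fingers close. It gives the time, the measured TCP pose, the force, the opening and the grip force at its end, in the units of the state.
- arm.observe(): the state, without advancing time (a new reading comes with each control period).
- arm.get_image(name): name is "side" or "top"; returns a dict with "pixels" (480x640x3 uint8, red, green, blue), "intrinsics" (3x3 intrinsics, pixels), "rvec" (rotation vector, rad) and "tvec" (3), from world to camera coordinates, as OpenCV has them. Camera axes: x right, y down, z forward; pixel columns grow to the right and rows downward; lengths in m; the calibration is good to about 2 mm. A picture is of the moment at which its call begins. There is no depth.
- arm.sign_off(): hands the job in; it is judged then, once.
The state is a dict: "clock": time; "joints": joint angles; "dq": joint speeds; "joint_efforts": joint torques, N m; "position": TCP position; "ee_rot": TCP orientation; "force": force on the tool from outside, world axes, zero at the start; "ft_torque": the same for the moment, N m; "width": opening from 0.0 (shut) to 1.0 (fully open); "gripper_force": force on a finger pad.
Only numpy, scipy, OpenCV 4.12 (cv2) and the standard library are available. Lean on these libraries where they do the work, as an engineer would, in place of code of your own. Each camera call takes 0.05 s, during which the arm holds its last target. There are 200 camera calls.

## Working session

There is one attempt and no reset: what is moved stays moved. The work goes in short steps, Python scripts to look and compute and a tool call to move; the robot and the scene stay as the last step left them, time stands still between calls to the robot, and variables do not carry over. Pictures are saved under pics/ and viewed, at most 10 in all, crops included, and the job is handed in when it is done.

Besides the shell and the picture viewer there is one more tool, called after "Emit:" as name(argument=value, ...) on one line, values as JSON. drive_tool: Moves the arm, as the interface text tells. Its arguments: {"type":"object","properties":{"targets":{"type":"array"},"force":{"type":"number"}},"required":["targets"]}

```bash
ls; mkdir -p pics
cat > h.py <<'E'
import numpy as np, cv2
from cell import arm
def cam(n):
    d=arm.get_image(n); d['pixels']=np.array(d['pixels']);return d
def ray(d,u,v,z):
    K=np.array(d['intrinsics']);R=cv2.Rodrigues(np.array(d['rvec'],float))[0];t=np.array(d['tvec'],float).ravel()
    c=-R.T@t; r=R.T@np.linalg.inv(K)@np.array([u,v,1.]); return c+r*(z-c[2])/r[2]
def proj(d,P):
    return cv2.projectPoints(np.array(P,float).reshape(-1,3),np.array(d['rvec'],float),np.array(d['tvec'],float),np.array(d['intrinsics'],float),None)[0].reshape(-1,2)
E
python3 - <<'E'
from h import *
for n in('top','side'):
    d=cam(n); cv2.imwrite(f'pics/{n}0.png',d['pixels'][:,:,::-1]); import pickle; pickle.dump(d,open(n+'0.pkl','wb'))
    R=cv2.Rodrigues(np.array(d['rvec'],float))[0]; print(n,-R.T@np.array(d['tvec']).ravel(),R.round(2).tolist(),np.array(d['intrinsics']).tolist())
print(arm.observe())
E
```

```text
pics
top [ 0.53739025 -0.04474362  1.57665794] [[0.0, -1.0, 0.02], [-1.0, -0.0, -0.04], [0.04, -0.02, -1.0]] [[586.5196046976155, 0.0, 321.8422974728969], [0.0, 586.5196046976155, 239.8661045906278], [0.0, 0.0, 1.0]]
side [0.18031286 0.85039272 0.70681919] [[-0.91, -0.41, -0.03], [-0.19, 0.47, -0.86], [0.37, -0.78, -0.51]] [[458.82017138255594, 0.0, 320.466954630106], [0.0, 458.82017138255594, 247.2379918444245], [0.0, 0.0, 1.0]]
{'clock': 0.1, 'joints': array([ 1.05337116,  0.43516507,  0.02498703,  1.57398778, -0.01161616,
        1.13400518, -0.07512048]), 'dq': array([-0.00029236, -0.00187323,  0.00072375, -0.00324164,  0.00123804,
        0.00069824, -0.00028394]), 'joint_efforts': array([ 3.95068826e-03, -6.69122815e+01,  9.88452360e-01, -3.15148652e+01,
       -6.05273922e-02,  3.74625146e-02,  6.18994613e-05]), 'position': array([ 0.25166098, -0.57159963,  0.22602338]), 'ee_rot': array([-3.07296334e+00, -6.46496766e-01,  6.42750328e-04]), 'force': array([-0.24705536,  0.18015845,  0.73908419]), 'ft_torque': array([-0.01446524,  0.04800321,  0.03268769]), 'gripper_force': 0.0, 'width': 1.0036110210979932}
```

View pics/top0.png

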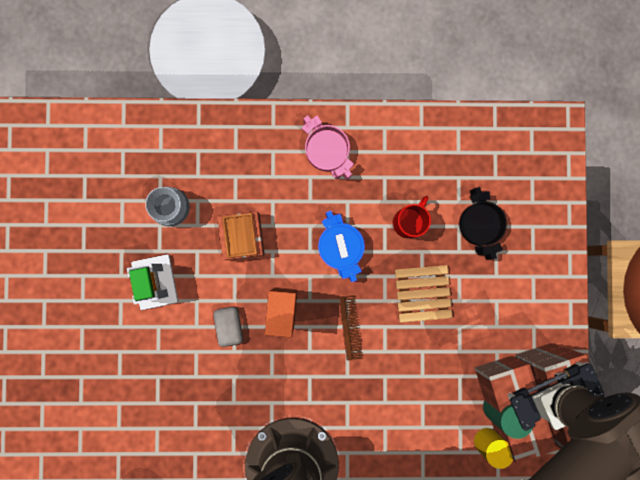

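View pics/side0.png

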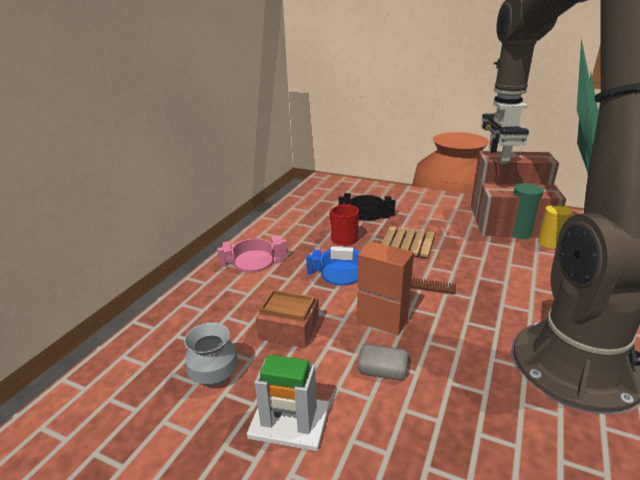

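The top view shows three tub-like things: pink at (328,148), blue at (342,247) and black at (483,223). The blue one carries the white handle bar, so it is the one meant. The dispenser with the green bar is at (145,283), the dish at (240,237), the board at (424,293), the pier at (281,312) and the mug at (412,220).

```bash
cat > m.py <<'E'
from h import *
import pickle
T=pickle.load(open('top0.pkl','rb'));S=pickle.load(open('side0.pkl','rb'))
im=T['pixels'];hsv=cv2.cvtColor(im,cv2.COLOR_RGB2HSV)
def rect(name,mask,box,z,d=T):
    m=np.zeros(mask.shape,np.uint8);x0,y0,x1,y1=box;m[y0:y1,x0:x1]=mask[y0:y1,x0:x1]
    cs=max(cv2.findContours(m,cv2.RETR_EXTERNAL,cv2.CHAIN_APPROX_NONE)[0],key=cv2.contourArea)
    P=np.array([ray(d,u,v,z)[:2] for u,v in cs[:,0]]).astype(np.float32)
    (c,s,a)=cv2.minAreaRect(P*1000)
    if s[0]<s[1]: a+=90; s=s[::-1]
    print(name,'px',cs[:,0].mean(0).round(),'c',np.round(c,1),'size',np.round(s,1),'long-axis deg',round((a+90)%180-90,1)); return P
H,Sa,V=hsv[...,0],hsv[...,1],hsv[...,2]
white=((Sa<60)&(V>150)).astype(np.uint8)
blue=((H>95)&(H<125)&(Sa>120)).astype(np.uint8)
green=((H>45)&(H<80)&(Sa>120)).astype(np.uint8)
wood=((H>8)&(H<22)&(Sa>60)&(V>90)).astype(np.uint8)
rect('handle',white,(325,225,360,265),.081)
rect('blue',blue,(300,200,380,290),.05)
rect('green',green,(110,250,180,320),.141)
rect('base',((Sa<60)&(V>120)).astype(np.uint8),(120,245,185,315),.016)
k=np.ones((9,9),np.uint8)
rect('board',cv2.morphologyEx(wood,cv2.MORPH_CLOSE,k),(385,255,465,330),.018)
rect('dish',cv2.morphologyEx(wood,cv2.MORPH_CLOSE,np.ones((5,5))),(210,200,275,270),.078)
# pieces
c=cv2.resize(np.hstack([im[195:325,110:290],im[195:325,290:470]]),None,fx=2.2,fy=2.2,interpolation=2)
cv2.imwrite('pics/crop.png',c[:,:,::-1])
for n,z,b in(('pier',.19,(262,285,303,342)),):
    for u,v in((266,334),(291,336),(297,291),(271,289)): print(n,ray(T,u,v,z).round(3))
print('mug',ray(T,412,220,.1),'lota',ray(T,167,206,.105))
E
python3 m.py
```

```text
handle px [341. 246.] c [ 578.9 -125.3] size [59.4 18.6] long-axis deg 15.0
blue px [341. 246.] c [ 578.2 -127.1] size [172.9 120. ] long-axis deg -8.0
green px [141. 283.] c [483.4 363.6] size [74.8 48.2] long-axis deg 12.0
base px [147. 274.] c [489.9 370.9] size [180.5 168.3] long-axis deg 0.9
board px [422. 299.] c [ 457.7 -350.7] size [211.1 196.4] long-axis deg -90.0
dish px [240. 235.] c [605.7 129.4] size [108.4  90.5] long-axis deg 7.6
pier [0.367 0.057 0.19 ]
pier [ 0.363 -0.002  0.19 ]
pier [ 0.468 -0.015  0.19 ]
pier [0.473 0.046 0.19 ]
mug [ 0.64337798 -0.30353944  0.1       ] lota [0.67561151 0.31256354 0.105     ]
```

View pics/crop.png

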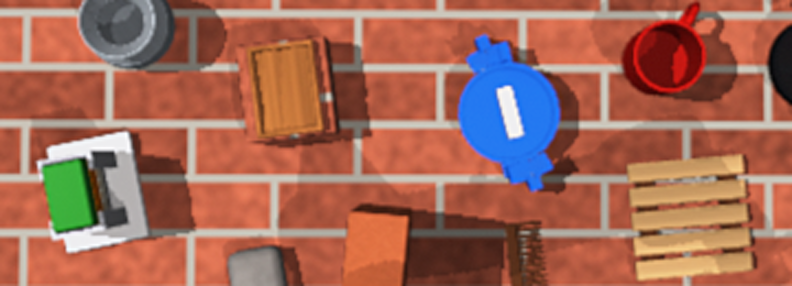

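The crop confirms that the blue box carries the white handle (crop 510,112; lid x axis about 15° from world x). The dish's long axis is about 8° from world x and the green bar's about 12°. Sizes match the given ones: handle 59x19 mm, green bar 75x48 mm. I'm starting toward the handle and lifting first.

Emit:
drive_tool(targets=[[0,0,0,0,0,1,0.6],[0,0,0,0,0,2,0.6],[0,0,-0.3,0.3,0.4,2.5,0.6],[0,0,-0.6,1,1.3,2.5,0.6],[0,0,-0.6,1.6,2.2,2.5,0.6]], force=40)

```text
clock: 0.6
position: [0.3165, -0.4834, 0.327]
ee_rot: [3.09, 0.562, 0.001]
force: [1.4, -0.8, -1.1]
width: 0.622
gripper_force: 0.0
```

Emit:
drive_tool(targets=[[0,0,-0.3,0.7,0.9,0,0.6],[0,0,-0.6,1.4,1.8,0,0.6],[0,0,-0.6,2.1,2.7,0,0.6],[0,0,-0.6,2.7,3.6,0,0.6],[0,0,-0.6,3.2,4.4,-0.2,0.6]])

```text
clock: 1.1
position: [0.4454, -0.3059, 0.3193]
ee_rot: [3.103, 0.487, 0.002]
force: [-0.3, 0.1, 0.5]
width: 0.598
gripper_force: 0.0
```

Emit:
drive_tool(targets=[[0,0,-0.3,0.7,0.9,-0.5,0.6],[0,0,-0.5,1.4,1.8,-1,0.6],[0,0,-0.5,2.1,2.7,-2,0.6],[0,0,-0.5,2.7,3.6,-2.5,0.6],[0,0,-0.5,3.2,4.4,-3,0.6]])

```text
clock: 1.6
position: [0.5719, -0.1313, 0.1976]
ee_rot: [-3.114, -0.416, 0.001]
force: [1.0, -1.0, 0.1]
width: 0.601
gripper_force: 0.0
```

```bash
cat >> m.py <<'E'
q=lambda x,y:(110+x/2.2,195+y/2.2) if x<396 else (290+(x-396)/2.2,195+y/2.2)
B=[ray(T,*q(*p),.018) for p in((628,167),(743,155),(752,272),(637,280))];print('board',np.mean(B,0))
print('dishc',ray(T,*q(287,88),.070))
E
python3 m.py | tail -2
cat >> h.py <<'E'
def st(tx=None,ty=None,tz=None,yaw=None):
    o=arm.observe();R=cv2.Rodrigues(np.array(o['ee_rot'],float))[0]
    p=np.array(o['position']);a=np.degrees(np.arctan2(R[1,0],R[0,0]))
    print('t',round(o['clock'],2),'pos',p.round(4),'yawx',round(a,1),'zt',R[:,2].round(3),'F',np.round(o['force'],1),'T',np.round(o['ft_torque'],2),'w',round(o['width'],3),'gf',round(o['gripper_force'],1),'j',np.round(o['joints'],2))
    if tx is not None:
        d=((yaw-a+90)%180-90)/5; print('need units',np.round((np.array([tx,ty,tz])-p)/.04,2),'wz',round(d,2))
E
python3 -c "
from h import *
st(.579,-.125,.056,15)"
```

```text
board [ 0.45140535 -0.34842433  0.018     ]
dishc [0.60518149 0.13276188 0.07      ]
t 1.6 pos [ 0.5719 -0.1313  0.1976] yawx 15.2 zt [-0.001 -0.    -1.   ] F [ 1.  -1.   0.1] T [ 0.   -0.05 -0.01] w 0.601 gf 0.0 j [ 0.27  0.41 -0.19  1.69  0.09  1.05 -1.25]
need units [ 0.18  0.16 -3.54] wz -0.04
```

Emit:
drive_tool(targets=[[0,0,0,0.2,0.15,-0.6,0.5],[0,0,0,0.2,0.15,-1.5,0.5],[0,0,0,0.2,0.15,-2.4,0.5],[0,0,0,0.2,0.15,-3.1,0.5],[0,0,0,0.2,0.15,-3.5,0.5]], force=60)

```text
clock: 2.1
position: [0.5777, -0.1263, 0.0561]
ee_rot: [-3.113, -0.417, 0.006]
force: [0.8, -0.2, -0.1]
width: 0.497
gripper_force: 0.0
```

Emit:
drive_tool(targets=[[0,0,0,0,0,0,0],[0,0,0,0,0,0,0],[0,0,0,0,0,0,0],[0,0,0,0,0,0,0],[0,0,0,0,0,0,0]], force=60)

```text
clock: 2.6
position: [0.5803, -0.1267, 0.0603]
ee_rot: [3.113, 0.417, 0.003]
force: [-0.3, 0.2, 5.2]
width: 0.19
gripper_force: 60.0
```

```bash
python3 -c "
from h import *
st(.579,-.125,.056,15)"
```

```text
t 2.6 pos [ 0.5803 -0.1267  0.0603] yawx 15.3 zt [ 0.002 -0.    -1.   ] F [-0.3  0.2  5.2] T [ 0.08  0.11 -0.01] w 0.19 gf 60.0 j [ 0.25  0.57 -0.17  1.81  0.14  0.76 -1.3 ]
need units [-0.03  0.04 -0.11] wz -0.05
```

Emit:
drive_tool(targets=[[0,0,0.8,0,0,0,0],[0,0,1.6,0,0,0,0],[0,0,2.4,0,0,0,0],[0,0,3.2,0,0,0,0],[0,0,4,0,0,0,0]])

```text
clock: 3.1
position: [0.5806, -0.1266, 0.0603]
ee_rot: [2.992, 0.955, 0.004]
force: [-0.1, 0.3, 3.2]
width: 0.195
gripper_force: 60.0
```

Emit:
drive_tool(targets=[[0,0,1.2,0,0,0,0],[0,0,2.4,0,0,0,0],[0,0,3.6,0,0,0,0],[0,0,4.8,0,0,0,0],[0,0,6,0,0,0,0]])

```text
clock: 3.6
position: [0.5807, -0.1264, 0.0603]
ee_rot: [2.641, 1.698, 0.003]
force: [-0.3, 2.0, 3.7]
width: 0.195
gripper_force: 60.0
```

Run:
```python
from h import *
st(.579,-.125,.056,15)
d=cam('top');c=d['pixels'][170:320,270:470];cv2.imwrite('pics/tw.png',cv2.resize(c,None,fx=4,fy=4,interpolation=2)[:,:,::-1])
```

```text
t 3.6 pos [ 0.5807 -0.1264  0.0603] yawx 65.5 zt [ 0.003 -0.    -1.   ] F [-0.3  2.   3.7] T [ 0.27 -0.1  -0.13] w 0.195 gf 60.0 j [ 0.41  0.6  -0.41  1.8   0.32  0.8  -0.59]
need units [-0.04  0.04 -0.11] wz -10.1
```

View pics/tw.png

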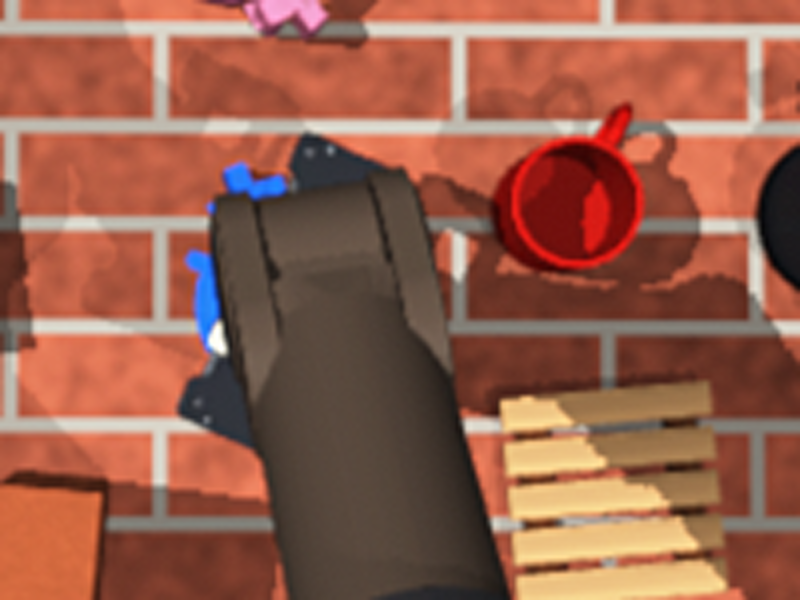

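The lid has turned about 50°: its ear shows at crop (195,258), clear of the hook at (250,180), and the torque is small. I'm lifting it straight off and carrying it to the board.

Emit:
drive_tool(targets=[[0,0,0,0,0,0.3,0],[0,0,0,0,0,0.8,0],[0,0,0,0,0,1.5,0],[0,0,0,0,0,2.2,0],[0,0,0,0,0,2.8,0]])

```text
clock: 4.15
position: [0.5794, -0.1265, 0.1734]
ee_rot: [2.647, 1.691, 0.001]
force: [0.3, -1.1, -1.2]
width: 0.193
gripper_force: 60.0
```

Emit:
drive_tool(targets=[[0,0,0,-0.3,-0.6,0,0],[0,0,0,-0.8,-1.4,0,0],[0,0,0,-1.3,-2.2,0,0],[0,0,0,-1.8,-3,0,0],[0,0,0,-2.2,-3.7,0,0]])

```text
clock: 4.65
position: [0.4898, -0.2763, 0.1719]
ee_rot: [2.648, 1.69, -0.001]
force: [0.4, 0.0, -1.0]
width: 0.192
gripper_force: 60.0
```

Emit:
drive_tool(targets=[[0,0,0,-0.4,-0.7,0,0],[0,0,0,-0.8,-1.4,-0.2,0],[0,0,0,-1,-1.85,-0.8,0],[0,0,0,-1,-1.85,-1.6,0],[0,0,0,-1,-1.85,-2.4,0]])

```text
clock: 5.15
position: [0.451, -0.3499, 0.0752]
ee_rot: [2.648, 1.688, -0.0]
force: [-0.4, -0.2, -1.8]
width: 0.191
gripper_force: 60.0
```

Run:
```python
from h import *
st(.451,-.348,.0385,65)
d=cam('side');c=d['pixels'][170:320,220:470];cv2.imwrite('pics/sd.png',cv2.resize(c,None,fx=3.2,fy=3.2,interpolation=2)[:,:,::-1])
```

```text
t 5.15 pos [ 0.451  -0.3499  0.0752] yawx 65.0 zt [ 0.001 -0.001 -1.   ] F [-0.4 -0.2 -1.8] T [-0.01 -0.12 -0.  ] w 0.191 gf 60.0 j [ 0.83  0.55 -0.38  1.85  0.27  0.79 -0.12]
need units [ 0.    0.05 -0.92] wz -0.01
```

View pics/sd.png

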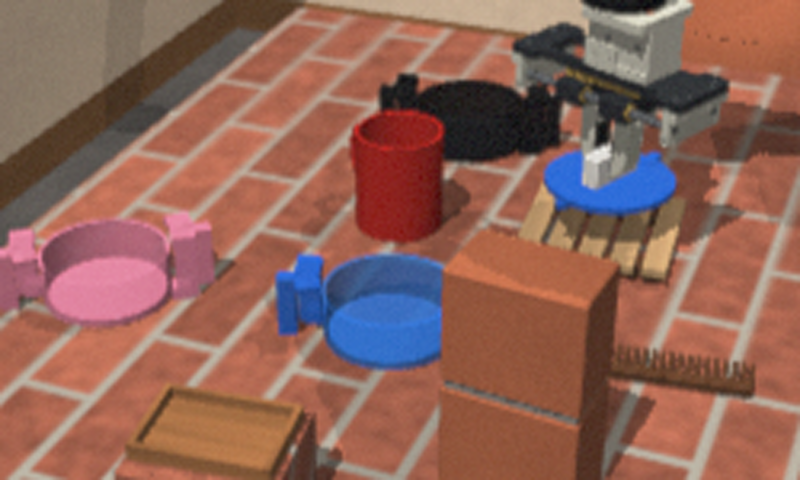

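The lid (crop 610,182) is held level above the board and the blue box (385,310) is open. I'm lowering it.

Emit:
drive_tool(targets=[[0,0,0,0,0,-0.4,0],[0,0,0,0,0,-0.7,0],[0,0,0,0,0,-0.85,0],[0,0,0,0,0,-0.93,0],[0,0,0,0,0,-0.97,0]])

```text
clock: 5.7
position: [0.4516, -0.3485, 0.0382]
ee_rot: [2.646, 1.693, -0.001]
force: [-10.4, 5.7, 33.8]
width: 0.192
gripper_force: 60.0
```

```bash
python3 -c "
from h import *
st(.451,-.348,.0385,65)"
```

```text
t 5.7 pos [ 0.4516 -0.3485  0.0382] yawx 65.2 zt [-0.    -0.001 -1.   ] F [-10.4   5.7  33.8] T [ 1.35  2.14 -0.03] w 0.192 gf 60.0 j [ 0.81  0.6  -0.36  1.87  0.3   0.72 -0.14]
need units [-0.02  0.01  0.01] wz -0.05
```

Emit:
drive_tool(targets=[[0,0,0,0,0,0.04,0.2],[0,0,0,0,0,0.04,0.4],[0,0,0,0,0,0.04,0.4],[0,0,0,0,0,0.04,0.4],[0,0,0,0,0,0.5,0.4]], force=30)

```text
clock: 6.2
position: [0.4501, -0.3477, 0.0546]
ee_rot: [-2.643, -1.692, 0.002]
force: [-0.2, 0.1, -0.5]
width: 0.396
gripper_force: 0.0
```

Emit:
drive_tool(targets=[[0,0,0,0,0,0.7,0.4],[0,0,0,0,0,1.9,0.4],[0,0,0,0,0,3.1,0.5],[0,0,0,0,0,4.3,0.6],[0,0,0,0,0,5.4,0.8]])

```text
clock: 6.7
position: [0.4515, -0.3484, 0.2748]
ee_rot: [2.645, 1.694, 0.001]
force: [-0.7, -0.7, -0.4]
width: 0.612
gripper_force: 0.0
```

Emit:
drive_tool(targets=[[0,0,-0.4,0.3,1,0,0.8],[0,0,-1,0.6,2,0,0.8],[0,0,-1.6,0.9,3,0,0.8],[0,0,-2.2,1.2,4,0,0.8],[0,0,-2.7,1.5,5,0,0.8]])

```text
clock: 7.2
position: [0.5117, -0.1469, 0.2724]
ee_rot: [2.828, 1.368, 0.0]
force: [0.9, -0.2, 0.3]
width: 0.796
gripper_force: 0.0
```

Run:
```python
from h import *
st(.483,.364,.28,12)
import pickle
T=cam('top');S=pickle.load(open('side0.pkl','rb'))
h=cv2.cvtColor(S['pixels'],cv2.COLOR_RGB2HSV);g=((h[...,0]>45)&(h[...,0]<80)&(h[...,1]>120)).astype(np.uint8);g[:340]=0;g[:,340:]=0
c=cv2.approxPolyDP(max(cv2.findContours(g,0,1)[0],key=cv2.contourArea),2,True)[:,0];print(c.tolist())
a=np.radians(12);R=np.array([[np.cos(a),-np.sin(a)],[np.sin(a),np.cos(a)]])
for z in(.131,.141,.151):
    k=(1.577-z)/(1.577-.141);ct=np.array([.5374,-.0447]);cc=ct+(np.array([.4834,.3636])-ct)*k
    q=[np.r_[cc+R@np.array([sx*38,sy*23])/1000,z] for sx,sy in((1,1),(1,-1),(-1,-1),(-1,1))]
    print(z,cc,proj(S,q).round(0).tolist())
# lid on board
t=T['pixels'];hh=cv2.cvtColor(t,cv2.COLOR_RGB2HSV);b=((hh[...,0]>95)&(hh[...,0]<125)&(hh[...,1]>120)).astype(np.uint8);b[:,:385]=0
M=cv2.moments(b,True);print('lid',M['m00'],ray(T,M['m10']/M['m00'],M['m01']/M['m00'],.03))
```

```text
t 7.2 pos [ 0.5117 -0.1469  0.2724] yawx 51.6 zt [ 0. -0. -1.] F [ 0.9 -0.2  0.3] T [ 0.   -0.08 -0.  ] w 0.796 gf 0.0 j [ 0.56  0.29 -0.48  1.7   0.14  1.18 -0.63]
need units [-0.72 12.77  0.19] wz -7.92
[[267, 356], [261, 370], [261, 379], [268, 383], [292, 387], [295, 384], [303, 385], [308, 361]]
0.131 [0.48302396 0.36644331] [[258.0, 379.0], [267.0, 359.0], [309.0, 365.0], [302.0, 385.0]]
0.141 [0.4834 0.3636] [[259.0, 373.0], [267.0, 354.0], [309.0, 360.0], [303.0, 379.0]]
0.151 [0.48377604 0.36075669] [[259.0, 367.0], [267.0, 348.0], [310.0, 354.0], [303.0, 374.0]]
lid 1355.0 [ 0.45159251 -0.35387694  0.03      ]
```

Emit:
drive_tool(targets=[[0,0,-0.6,0.1,1,0,0.8],[0,0,-1.2,0.2,2,0,0.8],[0,0,-1.8,0.3,3,0,0.8],[0,0,-2.4,0.3,4,0,0.8],[0,0,-3,0.3,5,0,0.8]])

```text
clock: 7.75
position: [0.5234, 0.0529, 0.2723]
ee_rot: [2.982, 0.988, 0.0]
force: [0.6, -0.1, -0.2]
width: 0.8
gripper_force: 0.0
```

Emit:
drive_tool(targets=[[0,0,-0.6,-0.1,1,0,0.8],[0,0,-1.2,-0.3,2,0,0.8],[0,0,-1.8,-0.5,3,0,0.8],[0,0,-2.4,-0.7,4,0,0.8],[0,0,-3,-0.8,5,0,0.8]])

```text
clock: 8.25
position: [0.4908, 0.2529, 0.2724]
ee_rot: [3.085, 0.59, -0.0]
force: [0.6, 0.3, -0.0]
width: 0.797
gripper_force: 0.0
```

Emit:
drive_tool(targets=[[0,0,-0.6,-0.1,0.9,0,0.8],[0,0,-1.2,-0.2,1.8,0,0.8],[0,0,-1.9,-0.2,2.7,0,0.8],[0,0,-1.9,-0.2,2.7,-1,0.8],[0,0,-1.9,-0.2,2.7,-2,0.8]])

```text
clock: 8.75
position: [0.4835, 0.3616, 0.192]
ee_rot: [-3.121, -0.339, -0.003]
force: [1.7, -0.6, -0.6]
width: 0.799
gripper_force: 0.0
```

```bash
python3 -c "
from h import *
st(.4835,.364,.113,12)"
```

```text
t 8.75 pos [0.4835 0.3616 0.192 ] yawx 12.4 zt [ 0.002  0.002 -1.   ] F [ 1.7 -0.6 -0.6] T [ 0.03  0.02 -0.03] w 0.799 gf 0.0 j [-0.37  0.48 -0.52  1.64  0.26  1.08 -2.32]
need units [-0.    0.06 -1.98] wz -0.08
```

Emit:
drive_tool(targets=[[0,0,0,0,0.06,-0.7,0.8],[0,0,0,0,0.06,-1.4,0.8],[0,0,0,0,0.06,-1.8,0.8],[0,0,0,0,0.06,-1.98,0.8],[0,0,0,0,0.06,-1.98,0.8]], force=15)

```text
clock: 9.25
position: [0.4833, 0.3614, 0.1123]
ee_rot: [3.123, 0.336, -0.002]
force: [-0.3, 0.2, 0.2]
width: 0.799
gripper_force: 0.0
```

Emit:
drive_tool(targets=[[0,0,0,0,0,0,0.3],[0,0,0,0,0,0,0.3],[0,0,0,0,0,0,0.3],[0,0,0,0,0,0,0.3],[0,0,0,0,0,0,0.3]], force=15)

```text
clock: 9.75
position: [0.4836, 0.3633, 0.1138]
ee_rot: [-3.121, -0.336, -0.002]
force: [-1.0, 5.0, 0.7]
width: 0.505
gripper_force: 15.0
```

Run:
```python
from h import *
st(.4835,.364,.113,12)
d=cam('side');c=d['pixels'][320:450,200:370];cv2.imwrite('pics/g.png',cv2.resize(c,None,fx=4,fy=4,interpolation=2)[:,:,::-1])
```

```text
t 9.75 pos [0.4836 0.3633 0.1138] yawx 12.3 zt [ 0.001  0.002 -1.   ] F [-1.   5.   0.7] T [ 0.86  0.2  -0.13] w 0.505 gf 15.0 j [-0.4   0.56 -0.49  1.72  0.32  0.93 -2.37]
need units [-0.    0.02 -0.02] wz -0.06
```

View pics/g.png

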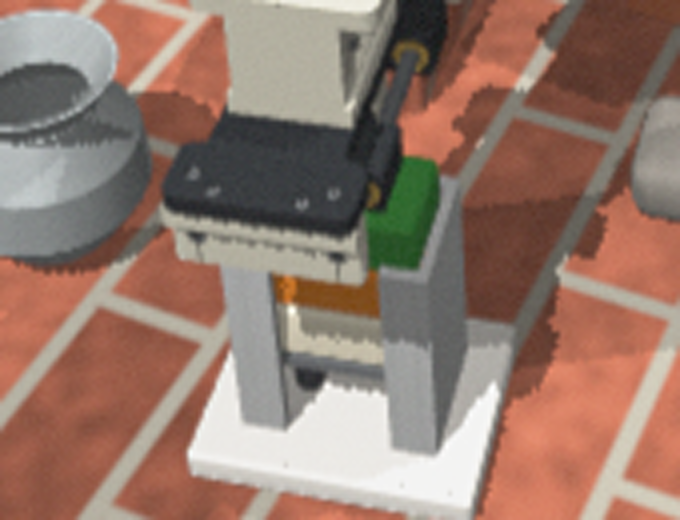

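The side view shows the fingers on the green bar (crop 400,215), with amber (330,292) and white (335,330) below in the guide. Width 46.5 mm is right, so I'm lifting.

Emit:
drive_tool(targets=[[0,0,0,0,0,0.2,0.3],[0,0,0,0,0,0.5,0.3],[0,0,0,0,0,1,0.3],[0,0,0,0,0,1.7,0.3],[0,0,0,0,0,2.5,0.3]])

```text
clock: 10.3
position: [0.4832, 0.3605, 0.2133]
ee_rot: [3.121, 0.335, -0.003]
force: [0.9, 0.2, -1.3]
width: 0.505
gripper_force: 15.0
```

Emit:
drive_tool(targets=[[0,0,0,0,-0.2,0.8,0.3],[0,0,0,0.2,-0.8,1.5,0.3],[0,0,0,0.4,-1.6,1.8,0.3],[0,0,0,0.6,-2.5,1.8,0.3],[0,0,0,0.8,-3.5,1.8,0.3]])

```text
clock: 10.8
position: [0.5156, 0.2204, 0.2857]
ee_rot: [3.123, 0.336, 0.001]
force: [0.4, -0.5, -0.7]
width: 0.506
gripper_force: 15.0
```

Emit:
drive_tool(targets=[[0,0,0,0.2,-1,0,0.3],[0,0,0,0.4,-2,0,0.3],[0,0,0,0.6,-3,0,0.3],[0,0,0,0.8,-4,0,0.3],[0,0,0,1,-5,0,0.3]])

```text
clock: 11.3
position: [0.5551, 0.0195, 0.2852]
ee_rot: [3.123, 0.335, -0.001]
force: [0.5, 0.6, -1.5]
width: 0.503
gripper_force: 15.0
```

Emit:
drive_tool(targets=[[0,0,0,0.2,-0.9,0,0.3],[0,0,0,0.3,-1.8,0,0.3],[0,0,0,0.5,-2.8,0,0.3],[0,0,0,0.6,-3.5,-0.3,0.3],[0,0,0,0.6,-3.7,-1,0.3]])

```text
clock: 11.8
position: [0.5804, -0.1317, 0.2464]
ee_rot: [3.121, 0.326, 0.004]
force: [0.3, 0.8, -2.0]
width: 0.507
gripper_force: 15.0
```

Run:
```python
from h import *
st(.579,-.126,.010,15)
d=cam('side');c=d['pixels'][150:300,220:470];cv2.imwrite('pics/tb.png',cv2.resize(c,None,fx=3.2,fy=3.2,interpolation=2)[:,:,::-1])
```

```text
t 11.8 pos [ 0.5804 -0.1317  0.2464] yawx 11.9 zt [ 0.003 -0.003 -1.   ] F [ 0.3  0.8 -2. ] T [ 0.02  0.01 -0.  ] w 0.507 gf 15.0 j [ 0.39  0.4  -0.36  1.6   0.15  1.17 -1.37]
need units [-0.03  0.14 -5.91] wz 0.62
```

View pics/tb.png

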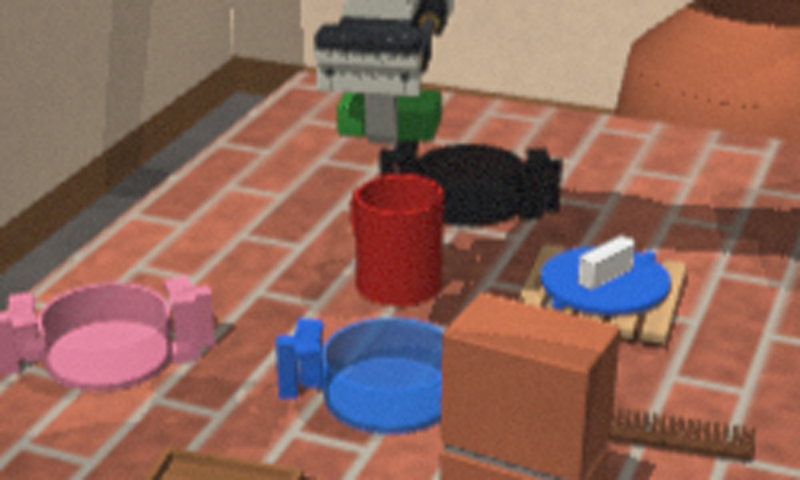

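The green bar (crop 388,115) is held level and the lid lies flat, handle up, on the board (605,275). I'm lowering into the open blue box.

Emit:
drive_tool(targets=[[0,0,0.3,0,0.14,-0.8,0.3],[0,0,0.6,0,0.14,-1.8,0.3],[0,0,0.6,0,0.14,-2.8,0.3],[0,0,0.6,0,0.14,-3.8,0.3],[0,0,0.6,0,0.14,-4.5,0.3]])

```text
clock: 12.35
position: [0.5779, -0.1201, 0.063]
ee_rot: [-3.113, -0.418, 0.005]
force: [0.2, 0.4, -1.3]
width: 0.504
gripper_force: 15.0
```

Emit:
drive_tool(targets=[[0,0,0,0,0,-0.4,0.3],[0,0,0,0,0,-0.7,0.3],[0,0,0,0,0,-0.95,0.3],[0,0,0,0,0,-1.1,0.3],[0,0,0,0,0,-1.2,0.3]])

```text
clock: 12.85
position: [0.5798, -0.1205, 0.0172]
ee_rot: [3.114, 0.417, 0.001]
force: [-0.0, 0.0, -1.1]
width: 0.504
gripper_force: 15.0
```

```bash
python3 -c "
from h import *
st(.579,-.126,.010,15)"
```

```text
t 12.85 pos [ 0.5798 -0.1205  0.0172] yawx 15.3 zt [ 0. -0. -1.] F [-0.   0.  -1.1] T [ 0.01  0.02 -0.  ] w 0.504 gf 15.0 j [ 0.33  0.65 -0.31  1.83  0.29  0.7  -1.45]
need units [-0.02 -0.14 -0.18] wz -0.05
```

Emit:
drive_tool(targets=[[0,0,0,0,-0.07,0,0.3],[0,0,0,0,-0.14,0,0.3],[0,0,0,0,-0.14,-0.06,0.3],[0,0,0,0,-0.14,-0.12,0.3],[0,0,0,0,-0.14,-0.16,0.3]])

```text
clock: 13.35
position: [0.5795, -0.1261, 0.0106]
ee_rot: [3.114, 0.417, 0.0]
force: [0.1, -0.1, -0.8]
width: 0.502
gripper_force: 15.0
```

Emit:
drive_tool(targets=[[0,0,0,0,0,-0.02,0.3],[0,0,0,0,0,-0.04,0.3],[0,0,0,0,0,-0.05,0.3]])

```text
clock: 13.65
position: [0.5795, -0.126, 0.0086]
ee_rot: [-3.114, -0.417, 0.0]
force: [-1.0, 0.4, -1.1]
width: 0.504
gripper_force: 15.0
```

Emit:
drive_tool(targets=[[0,0,0,0,0,-0.02,0.3],[0,0,0,0,0,-0.04,0.3],[0,0,0,0,0,-0.04,0.3]])

```text
clock: 13.95
position: [0.5795, -0.1261, 0.007]
ee_rot: [3.114, 0.417, -0.0]
force: [-0.1, 0.1, -1.6]
width: 0.504
gripper_force: 15.0
```

Emit:
drive_tool(targets=[[0,0,0,0,0,-0.015,0.3],[0,0,0,0,0,-0.03,0.3],[0,0,0,0,0,-0.03,0.3]])

```text
clock: 14.25
position: [0.5795, -0.1261, 0.0058]
ee_rot: [-3.114, -0.417, 0.0]
force: [0.2, -0.7, -1.0]
width: 0.506
gripper_force: 15.0
```

```bash
python3 -c "
from h import *
st(.579,-.126,.010,15)"
```

```text
t 14.25 pos [ 0.5795 -0.1261  0.0058] yawx 15.3 zt [-0. -0. -1.] F [ 0.2 -0.7 -1. ] T [-0.02  0.07 -0.02] w 0.506 gf 15.0 j [ 0.34  0.67 -0.31  1.84  0.3   0.68 -1.45]
need units [-0.01  0.    0.11] wz -0.05
```

Emit:
drive_tool(targets=[[0,0,0,0,0,-0.015,0.3],[0,0,0,0,0,-0.03,0.3],[0,0,0,0,0,-0.03,0.3]])

```text
clock: 14.55
position: [0.5796, -0.1261, 0.0054]
ee_rot: [3.113, 0.417, 0.0]
force: [-1.6, -0.0, 8.1]
width: 0.502
gripper_force: 19.4
```

Run:
```python
from h import *
st(.579,-.126,.010,15)
d=cam('side');c=d['pixels'][200:300,290:400];cv2.imwrite('pics/tc.png',cv2.resize(c,None,fx=6,fy=6,interpolation=2)[:,:,::-1])
```

```text
t 14.55 pos [ 0.5796 -0.1261  0.0054] yawx 15.3 zt [ 0. -0. -1.] F [-1.6 -0.   8.1] T [ 0.06  0.6  -0.04] w 0.502 gf 19.4 j [ 0.34  0.67 -0.31  1.84  0.3   0.68 -1.45]
need units [-0.02  0.    0.12] wz -0.05
```

View pics/tc.png

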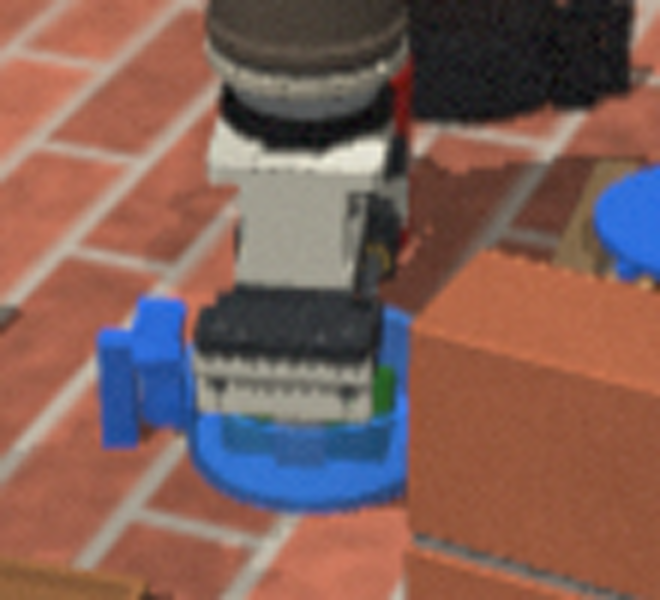

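The bar sits in the blue box (crop 300,430) and contact is felt at floor height. I'm releasing with a small opening and going up.

Emit:
drive_tool(targets=[[0,0,0,0,0,0.01,0.53],[0,0,0,0,0,0.01,0.56],[0,0,0,0,0,0.01,0.58],[0,0,0,0,0,0.01,0.58],[0,0,0,0,0,0.3,0.58]])

```text
clock: 15.1
position: [0.5784, -0.1259, 0.0157]
ee_rot: [-3.113, -0.417, 0.004]
force: [-1.1, 0.3, -0.5]
width: 0.577
gripper_force: 0.0
```

Emit:
drive_tool(targets=[[0,0,0,0,0,1,0.58],[0,0,0,0,0,2.1,0.58],[0,0,0,0,0,3.3,0.6],[0,0,0,0,0,4.5,0.8],[0,0,0,0,0,5.7,0.8]])

```text
clock: 15.6
position: [0.5788, -0.1254, 0.2472]
ee_rot: [-3.113, -0.418, 0.0]
force: [1.0, 0.5, -0.5]
width: 0.727
gripper_force: 0.0
```

Emit:
drive_tool(targets=[[0,0,0,-0.2,1,0.6,0.8],[0,0,0,-0.4,2,0.6,0.8],[0,0,0,-0.6,3,0.6,0.8],[0,0,0,-0.8,4,0.6,0.8],[0,0,0,-1,5,0.6,0.8]])

```text
clock: 16.1
position: [0.5383, 0.0757, 0.2692]
ee_rot: [-3.114, -0.418, 0.0]
force: [-0.2, -0.8, 0.7]
width: 0.8
gripper_force: 0.0
```

Run:
```python
from h import *
st(.4835,.364,.25,12)
S=cam('side');T=cam('top')
def poly(d,lo,hi,box,eps=2):
    h=cv2.cvtColor(d['pixels'],cv2.COLOR_RGB2HSV);m=((h[...,0]>=lo)&(h[...,0]<=hi)&(h[...,1]>150)&(h[...,2]>110)).astype(np.uint8)
    z=np.zeros_like(m);x0,y0,x1,y1=box;z[y0:y1,x0:x1]=m[y0:y1,x0:x1]
    c=max(cv2.findContours(z,0,1)[0],key=cv2.contourArea);return c
a=poly(S,11,25,(250,345,322,400));print('amber side',cv2.approxPolyDP(a,1.5,True)[:,0].tolist())
b=poly(T,11,25,(120,255,165,310))
for z in(.135,.141,.147):
    P=np.array([ray(T,u,v,z)[:2] for u,v in b[:,0]],np.float32)*1000;r=cv2.minAreaRect(P);print(z,np.round(r[0],1),np.round(r[1],1),round(r[2],1))
g=poly(T,45,80,(300,200,390,290));P=np.array([ray(T,u,v,.033)[:2] for u,v in g[:,0]],np.float32)*1000;r=cv2.minAreaRect(P);print('green',r)
A=np.radians(12);R=np.array([[np.cos(A),-np.sin(A)],[np.sin(A),np.cos(A)]])
for z in(.131,.141,.151):
    q=[np.r_[np.array([.4836,.364])+R@np.array([sx*38,sy*23])/1000,z] for sx,sy in((1,1),(1,-1),(-1,-1),(-1,1))];print(z,proj(S,q).round(0).tolist())
im=np.hstack([cv2.resize(S['pixels'][340:440,230:340],(396,360)),cv2.resize(T['pixels'][200:300,290:400],(396,360))]);cv2.imwrite('pics/am.png',im[:,:,::-1])
```

```text
t 16.1 pos [0.5383 0.0757 0.2692] yawx 15.3 zt [-0.  0. -1.] F [-0.2 -0.8  0.7] T [0.05 0.   0.02] w 0.8 gf 0.0 j [ 0.12  0.31 -0.47  1.68  0.15  1.19 -1.69]
need units [-1.37  7.21 -0.48] wz -0.66
amber side [[267, 356], [261, 371], [262, 380], [266, 380], [269, 384], [290, 387], [295, 385], [303, 386], [303, 380], [309, 363], [307, 360], [275, 355]]
0.135 [482.2 367.9] [75.1 46.8] 11.6
0.141 [482.4 366.2] [74.8 46.6] 11.6
0.147 [482.7 364.5] [74.5 46.4] 11.6
green ((580.8897705078125, -123.83765411376953), (69.68235778808594, 44.1401481628418), 14.158950805664062)
0.131 [[259.0, 377.0], [267.0, 358.0], [309.0, 364.0], [303.0, 384.0]]
0.141 [[258.0, 373.0], [267.0, 354.0], [309.0, 360.0], [303.0, 380.0]]
0.151 [[258.0, 369.0], [266.0, 350.0], [309.0, 355.0], [302.0, 375.0]]
```

View pics/am.png

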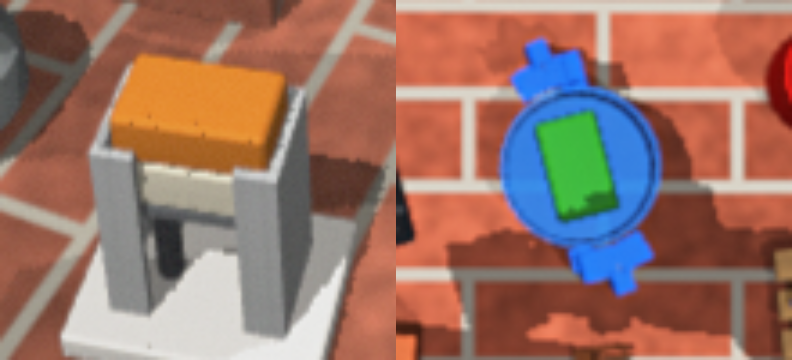

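The green bar lies flat in the open blue box (right crop 577,165). The amber bar has risen into place (left crop 200,105), about as high as the green one was. I'm going for it.

Emit:
drive_tool(targets=[[0,0,-0.1,-0.2,1,0,0.8],[0,0,-0.2,-0.4,2,0,0.8],[0,0,-0.4,-0.6,3,0,0.8],[0,0,-0.6,-0.8,4,0,0.8],[0,0,-0.6,-1,5,0,0.8]])

```text
clock: 16.7
position: [0.4987, 0.275, 0.269]
ee_rot: [3.123, 0.334, -0.001]
force: [0.7, 0.3, 0.3]
width: 0.799
gripper_force: 0.0
```

Emit:
drive_tool(targets=[[0,0,0,-0.2,1,0,0.8],[0,0,0,-0.4,2,-0.2,0.8],[0,0,0,-0.38,2.2,-0.7,0.8],[0,0,0,-0.38,2.2,-1.4,0.8],[0,0,0,-0.38,2.2,-2,0.8]])

```text
clock: 17.2
position: [0.4836, 0.3621, 0.1877]
ee_rot: [3.123, 0.338, -0.001]
force: [0.9, -0.1, -0.8]
width: 0.802
gripper_force: 0.0
```

```bash
python3 -c "
from h import *
st(.4835,.3645,.113,12)"
```

```text
t 17.2 pos [0.4836 0.3621 0.1877] yawx 12.3 zt [-0.001 -0.    -1.   ] F [ 0.9 -0.1 -0.8] T [-0.01 -0.01 -0.07] w 0.802 gf 0.0 j [-0.37  0.49 -0.52  1.64  0.27  1.08 -2.33]
need units [-0.    0.06 -1.87] wz -0.07
```

Emit:
drive_tool(targets=[[0,0,0,0,0.06,-0.7,0.8],[0,0,0,0,0.06,-1.4,0.8],[0,0,0,0,0.06,-1.75,0.8],[0,0,0,0,0.06,-1.87,0.8],[0,0,0,0,0.06,-1.87,0.8]])

```text
clock: 17.7
position: [0.4844, 0.3642, 0.1141]
ee_rot: [3.123, 0.335, -0.001]
force: [-0.7, -0.3, 0.8]
width: 0.799
gripper_force: 0.0
```

Emit:
drive_tool(targets=[[0,0,0,0,0,0,0.3],[0,0,0,0,0,0,0.3],[0,0,0,0,0,0,0.3],[0,0,0,0,0,0,0.3],[0,0,0,0,0,0,0.3]], force=15)

```text
clock: 18.2
position: [0.4845, 0.3646, 0.1142]
ee_rot: [-3.123, -0.336, -0.001]
force: [0.6, -0.1, 0.5]
width: 0.5
gripper_force: 15.0
```

```bash
python3 -c "
from h import *
st(.4835,.3645,.113,12)"
```

```text
t 18.2 pos [0.4845 0.3646 0.1142] yawx 12.3 zt [ 0.001  0.001 -1.   ] F [ 0.6 -0.1  0.5] T [ 0.23 -0.1  -0.05] w 0.5 gf 15.0 j [-0.4   0.57 -0.5   1.72  0.32  0.94 -2.37]
need units [-0.03 -0.   -0.03] wz -0.05
```

The dish is only 66 mm wide inside and the fingers on the bar span about 84 mm. I'll regrip higher so the fingertips stay above its rim.

Emit:
drive_tool(targets=[[0,0,0,0,0,0,0.6],[0,0,0,0,0,0,0.65],[0,0,0,0,0,0.1,0.65],[0,0,0,-0.03,0,0.28,0.65],[0,0,0,-0.03,0,0.3,0.65]])

```text
clock: 18.7
position: [0.4834, 0.3649, 0.1271]
ee_rot: [-3.123, -0.336, -0.002]
force: [0.4, -0.6, -0.4]
width: 0.648
gripper_force: 0.0
```

Emit:
drive_tool(targets=[[0,0,0,0,0,0,0.65],[0,0,0,0,0,0,0.3],[0,0,0,0,0,0,0.3],[0,0,0,0,0,0,0.3],[0,0,0,0,0,0,0.3]], force=20)

```text
clock: 19.2
position: [0.4831, 0.3642, 0.1257]
ee_rot: [3.123, 0.335, -0.0]
force: [0.4, -0.5, -0.8]
width: 0.499
gripper_force: 20.0
```

Emit:
drive_tool(targets=[[0,0,0,0,0,0.2,0.3],[0,0,0,0,0,0.5,0.3],[0,0,0,0,0,1,0.3],[0,0,0,0,0,1.6,0.3],[0,0,0,0,0,2.1,0.3]])

```text
clock: 19.7
position: [0.4832, 0.3647, 0.2122]
ee_rot: [-3.123, -0.336, -0.002]
force: [-0.3, -0.2, -1.0]
width: 0.495
gripper_force: 20.0
```

```bash
python3 -c "
from h import *
st(.605,.1325,.084,8)"
```

```text
t 19.7 pos [0.4832 0.3647 0.2122] yawx 12.3 zt [ 0.001  0.001 -1.   ] F [-0.3 -0.2 -1. ] T [ 0.05 -0.02  0.  ] w 0.495 gf 20.0 j [-0.37  0.47 -0.53  1.61  0.26  1.13 -2.32]
need units [ 3.04 -5.8  -3.2 ] wz -0.85
```

Emit:
drive_tool(targets=[[0,0,-0.2,0.5,-0.9,0,0.3],[0,0,-0.4,1,-1.9,0,0.3],[0,0,-0.6,1.5,-2.8,0,0.3],[0,0,-0.8,2,-3.7,0,0.3],[0,0,-0.85,2.4,-4.6,0,0.3]])

```text
clock: 20.2
position: [0.5803, 0.1787, 0.2111]
ee_rot: [-3.134, -0.218, -0.002]
force: [0.9, -0.2, -0.5]
width: 0.5
gripper_force: 20.0
```

Emit:
drive_tool(targets=[[0,0,0,0.4,-0.7,-0.1,0.3],[0,0,0,0.6,-1.2,-0.4,0.3],[0,0,0,0.64,-1.2,-0.8,0.3],[0,0,0,0.64,-1.2,-1.2,0.3],[0,0,0,0.64,-1.2,-1.2,0.3]])

```text
clock: 20.7
position: [0.6037, 0.1316, 0.1607]
ee_rot: [3.133, 0.219, -0.005]
force: [-0.4, 0.2, -0.7]
width: 0.498
gripper_force: 20.0
```

Run:
```python
from h import *
import pickle
T=pickle.load(open('top0.pkl','rb'));h=cv2.cvtColor(T['pixels'],cv2.COLOR_RGB2HSV)
for n,(u,v) in dict(floor=(240,235),rim=(223,235),brick=(263,240)).items(): print(n,h[v,u])
print('row',h[235,214:272].tolist()); print('col',h[205:268:2,240].tolist())
st(.605,.1325,.084,8)
# amber in hand vs tool, side view of bar bottom
S=cam('side');h=cv2.cvtColor(S['pixels'],cv2.COLOR_RGB2HSV);m=((h[...,0]>=11)&(h[...,0]<=18)&(h[...,1]>200)&(h[...,2]>110)).astype(np.uint8)
c=max(cv2.findContours(m,0,1)[0],key=cv2.contourArea);print(cv2.boundingRect(c),cv2.approxPolyDP(c,1.5,True)[:,0].tolist())
print(proj(S,[[.605,.1325,.07]]))
cv2.imwrite('pics/d.png',cv2.resize(S['pixels'][230:360,220:370],None,fx=4,fy=4,interpolation=2)[:,:,::-1])
```

```text
floor [ 13 180 198]
rim [  6 163 205]
brick [  5 162  99]
row [[6, 162, 181], [6, 163, 158], [6, 165, 144], [6, 166, 140], [6, 165, 144], [6, 163, 189], [7, 161, 217], [7, 161, 219], [6, 159, 215], [6, 163, 205], [11, 173, 201], [13, 180, 200], [12, 183, 135], [12, 178, 106], [13, 181, 172], [13, 177, 197], [13, 178, 205], [13, 177, 206], [13, 178, 200], [13, 179, 204], [13, 176, 209], [12, 179, 199], [12, 180, 184], [13, 179, 185], [13, 179, 197], [13, 179, 201], [13, 180, 198], [13, 179, 195], [12, 177, 196], [13, 178, 203], [13, 178, 203], [13, 180, 194], [13, 180, 184], [12, 179, 179], [12, 180, 181], [12, 178, 178], [13, 178, 178], [13, 177, 187], [13, 180, 195], [13, 182, 200], [11, 180, 150], [7, 172, 117], [6, 168, 120], [6, 171, 124], [6, 169, 180], [7, 169, 180], [7, 168, 102], [5, 136, 47], [5, 161, 87], [6, 166, 106], [6, 166, 106], [7, 169, 104], [6, 168, 105], [6, 167, 107], [6, 168, 111], [6, 166, 114], [6, 169, 116], [6, 166, 117]]
col [[6, 167, 173], [6, 164, 176], [6, 163, 167], [6, 165, 156], [7, 119, 170], [13, 174, 204], [13, 183, 163], [13, 178, 193], [13, 181, 192], [13, 179, 192], [13, 180, 194], [13, 181, 193], [13, 180, 195], [13, 180, 196], [13, 180, 196], [13, 180, 198], [13, 178, 200], [13, 179, 201], [13, 178, 202], [13, 178, 203], [13, 178, 203], [13, 178, 204], [13, 177, 205], [13, 177, 209], [13, 180, 184], [13, 182, 200], [6, 164, 137], [6, 167, 96], [6, 166, 106], [6, 160, 215], [7, 160, 225], [7, 162, 206]]
t 20.7 pos [0.6037 0.1316 0.1607] yawx 8.0 zt [-0.003 -0.001 -1.   ] F [-0.4  0.2 -0.7] T [0.   0.03 0.01] w 0.498 gf 20.0 j [ 0.    0.53 -0.45  1.64  0.26  1.04 -1.96]
need units [ 0.03  0.02 -1.92] wz 0.0
(288, 262, 17, 13) [[288, 264], [291, 273], [293, 268], [298, 274], [296, 269], [293, 268], [298, 265], [299, 269], [300, 265], [304, 266], [298, 265], [293, 268], [291, 266], [293, 265], [290, 264], [291, 262]]
[[287.22002742 305.18153504]]
```

View pics/d.png

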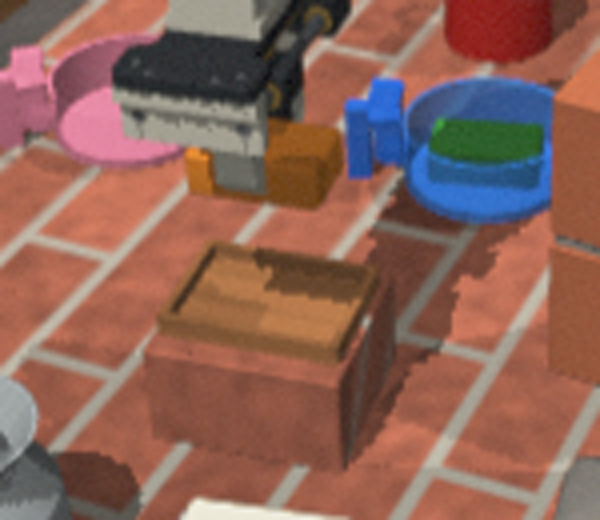

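The amber bar hangs level above the empty dish (crop 270,300), with the fingertips above its underside. I'm lowering it.

Emit:
drive_tool(targets=[[0,0,0,0.03,0.05,-0.6,0.3],[0,0,0,0.03,0.05,-1.1,0.3],[0,0,0,0.03,0.05,-1.45,0.3],[0,0,0,0.03,0.05,-1.6,0.3],[0,0,0,0.03,0.05,-1.7,0.3]])

```text
clock: 21.25
position: [0.6062, 0.1345, 0.0942]
ee_rot: [-3.134, -0.22, -0.001]
force: [0.5, -0.1, -0.4]
width: 0.498
gripper_force: 20.0
```

Emit:
drive_tool(targets=[[0,0,0,0,0,-0.03,0.3],[0,0,0,0,0,-0.06,0.3],[0,0,0,0,0,-0.06,0.3]])

```text
clock: 21.55
position: [0.6063, 0.1344, 0.092]
ee_rot: [-3.134, -0.219, -0.001]
force: [0.4, -0.2, -0.8]
width: 0.499
gripper_force: 20.0
```

Emit:
drive_tool(targets=[[0,0,0,0,0,-0.04,0.3],[0,0,0,0,0,-0.08,0.3],[0,0,0,0,0,-0.1,0.3],[0,0,0,0,0,-0.1,0.3]])

```text
clock: 21.95
position: [0.6058, 0.1342, 0.0873]
ee_rot: [3.134, 0.22, -0.0]
force: [1.0, 0.1, -0.7]
width: 0.499
gripper_force: 20.0
```

Emit:
drive_tool(targets=[[0,0,0,0,0,-0.03,0.3],[0,0,0,0,0,-0.05,0.3],[0,0,0,0,0,-0.05,0.3]])

```text
clock: 22.25
position: [0.6059, 0.1342, 0.0853]
ee_rot: [3.134, 0.219, -0.0]
force: [-0.2, 0.0, -0.7]
width: 0.498
gripper_force: 20.0
```

Emit:
drive_tool(targets=[[0,0,0,0,0,-0.02,0.3],[0,0,0,0,0,-0.04,0.3],[0,0,0,0,0,-0.04,0.3]])

```text
clock: 22.55
position: [0.6059, 0.1343, 0.0837]
ee_rot: [3.134, 0.219, -0.0]
force: [-0.6, 0.2, -1.0]
width: 0.498
gripper_force: 20.0
```

Emit:
drive_tool(targets=[[0,0,0,0,0,-0.02,0.3],[0,0,0,0,0,-0.03,0.3],[0,0,0,0,0,-0.03,0.3]])

```text
clock: 22.85
position: [0.6059, 0.1343, 0.0826]
ee_rot: [3.134, 0.22, -0.0]
force: [0.0, -0.5, -0.3]
width: 0.502
gripper_force: 20.0
```

Emit:
drive_tool(targets=[[0,0,0,0,0,-0.015,0.3],[0,0,0,0,0,-0.03,0.3],[0,0,0,0,0,-0.03,0.3]])

```text
clock: 23.15
position: [0.6059, 0.1343, 0.0814]
ee_rot: [3.134, 0.219, -0.0]
force: [-0.5, 0.1, -1.1]
width: 0.501
gripper_force: 20.0
```

Emit:
drive_tool(targets=[[0,0,0,0,0,-0.015,0.3],[0,0,0,0,0,-0.03,0.3],[0,0,0,0,0,-0.03,0.3]])

```text
clock: 23.45
position: [0.606, 0.1343, 0.0808]
ee_rot: [3.134, 0.219, 0.001]
force: [-2.9, -1.0, 3.5]
width: 0.496
gripper_force: 20.0
```

Emit:
drive_tool(targets=[[0,0,0,0,0,0,0.53],[0,0,0,0,0,0,0.57],[0,0,0,0,0,0,0.62],[0,0,0,0,0,0,0.65],[0,0,0,0,0,0.2,0.65]])

```text
clock: 23.95
position: [0.6052, 0.134, 0.0875]
ee_rot: [3.133, 0.219, -0.003]
force: [-1.1, 0.4, 0.5]
width: 0.645
gripper_force: 0.0
```

Emit:
drive_tool(targets=[[0,0,0,0,0,0.8,0.65],[0,0,0,0,0,1.8,0.65],[0,0,0,0,0,2.8,0.65],[0,0,0,0,0,3.8,0.65],[0,0,0,0,0,4.6,0.65]])

```text
clock: 24.45
position: [0.6062, 0.1346, 0.2756]
ee_rot: [-3.133, -0.22, -0.004]
force: [-0.4, -0.4, -0.5]
width: 0.652
gripper_force: 0.0
```

Emit:
drive_tool(targets=[[0,0,0,-0.8,-0.8,0,0.65],[0,0,0,-1.6,-1.6,0,0.65],[0,0,0,-2.4,-2.4,0,0.65],[0,0,0,-2.8,-3,0,0.65],[0,0,0,-2.8,-3,0,0.65]])

```text
clock: 24.95
position: [0.492, 0.0104, 0.273]
ee_rot: [3.132, 0.212, -0.0]
force: [1.1, -0.1, 0.6]
width: 0.65
gripper_force: 0.0
```

Run:
```python
from h import *
st();import pickle
T=cam('top');S=cam('side');T0=pickle.load(open('top0.pkl','rb'))
def r(n,lo,hi,box,z,d=T,s=150,fn=cv2.minAreaRect):
    h=cv2.cvtColor(d['pixels'],cv2.COLOR_RGB2HSV);m=((h[...,0]>=lo)&(h[...,0]<=hi)&(h[...,1]>s)).astype(np.uint8)
    q=np.zeros_like(m);x0,y0,x1,y1=box;q[y0:y1,x0:x1]=m[y0:y1,x0:x1]
    c=max(cv2.findContours(q,0,1)[0],key=cv2.contourArea);P=np.array([ray(d,u,v,z)[:2] for u,v in c[:,0]],np.float32)*1000
    print(n,[np.round(x,1) for x in cv2.minAreaRect(P)])
r('dish0',10,20,(215,200,265,270),.078,T0)
r('amber',14,25,(215,200,265,270),.098,T,215)
r('green',45,80,(300,200,390,290),.033)
h=cv2.cvtColor(S['pixels'],cv2.COLOR_RGB2HSV);m=((h[...,0]>=12)&(h[...,0]<=20)&(h[...,1]>205)).astype(np.uint8);m[:260]=0;m[340:]=0;m[:,:240]=0;m[:,330:]=0
c=max(cv2.findContours(m,0,1)[0],key=cv2.contourArea);print('side amber',cv2.approxPolyDP(c,1.5,True)[:,0].tolist())
a=np.radians(8);R=np.array([[np.cos(a),-np.sin(a)],[np.sin(a),np.cos(a)]])
print('expect top',proj(S,[np.r_[np.array([.605,.1343])+R@np.array([x*.038,y*.023]),.098] for x,y in((1,1),(1,-1),(-1,-1),(-1,1))]).round(0).tolist())
for n,b in dict(lota=(140,180,195,232),mug=(390,195,435,242),comb=(338,292,366,362),pumice=(212,304,246,348)).items():
    x0,y0,x1,y1=b;print(n,np.abs(T['pixels'][y0:y1,x0:x1].astype(int)-T0['pixels'][y0:y1,x0:x1]).mean().round(1))
```

```text
t 24.95 pos [0.492  0.0104 0.273 ] yawx 7.7 zt [-0.    -0.003 -1.   ] F [ 1.1 -0.1  0.6] T [-0.    0.01 -0.03] w 0.65 gf 0.0 j [ 0.26  0.22 -0.47  1.79  0.11  1.16 -1.68]
dish0 [array([604.6, 135.1]), array([107.1,  77.6]), np.float64(7.4)]
amber [array([605.7, 135.5]), array([74.1, 45.1]), np.float64(8.0)]
green [array([ 579.3, -124.2]), array([72.9, 44.1]), np.float64(14.2)]
side amber [[300, 300], [303, 305]]
expect top [[266.0, 299.0], [274.0, 287.0], [305.0, 292.0], [299.0, 304.0]]
lota 8.8
mug 5.6
comb 11.2
pumice 12.6
```

Amber is centred in the dish to about 1 mm and aligned with it. Green lies flat in the blue box, and I saw no contact forces away from the placings. I'm handing in.

```bash
python3 -c "
from cell import arm
print(arm.sign_off())"
```

```text
the job is handed in; nothing more can be done
None
```

The job is handed in at about 25 s: the lid lies handle up on the board, the green bar is flat in the open blue box, the amber bar is flat in the dish, the white bar was left in the dispenser, and the arm touched none of the bystanders as far as I could tell.

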